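Earth the printer carriage with the antistatic brush

ROBOT

A 6-joint arm with a two-finger parallel gripper is mounted at the origin on the work surface. World frame = base frame: x ahead of the robot, y to its left, z up, the work surface at z = 0. Lengths are in m, angles in rad, forces in N, time in s.
With the tool pointing down it reaches from about 0.4 to 0.925 m from the base axis. Payload 12.5 kg.
Tool frame: the origin (TCP) lies midway between the tips of the shut fingers; the grasp point (between the pads) lies 19 mm behind it; z points along the fingers, y is the direction in which the jaws open and shut (so a half turn about z gives the same grasp; the last joint's range is limited). The gripper opens to 95 mm and grips with 3 to 60 N. Pads are 20 mm wide; open, the fingers measure 119 mm over their backs; the gripper's body (75 mm by 180 mm) begins 59 mm behind the grasp point.
Start: joints at [1.229, 0.491, 1.559, -0, 1.092, -0.106], TCP at [0.146, 0.608, 0.215] pointing down, gripper open.
Joint ranges: [-3.1, 3.1], [-0.84, 2.19], [0.05, 2.79], [-1.13, 4.28], [0.06, 2.93], [-2.69, 2.69]. Speed limits (rad/s): [2.22, 2.22, 2.79, 3.14, 3.14, 3.14].

INTERFACE

Orientations are given as [roll, pitch, yaw] about the fixed x, y, z axes, in that order (R = Rz(yaw) Ry(pitch) Rx(roll)).
In Python, from cell import manip, viewer, workorder gives the robot as it stands.
- The arm moves only by the tool apply_moves, never from a script. Its argument "moves" is a list that holds one entry, the list of rows, each a list of 5 numbers: the shift along the tool's x, y, z in units of 15 cm (1.0 is 15 cm), then the turn about the tool's z in units of pi/2 rad (1.0 is pi/2 rad), then the gripper's target within -1 to 1 (fully open at 1, half-way at 0, shut at -1). A call has 1 to 5 rows; each row is the pose to reach, as a shift and turn from the pose commanded when the call began, along the tool's axes at that moment; what a row does not reach only later rows make up. A row lasts 1/10 s, in which the tool goes at most 50 mm and 8.59 degrees, less where a joint would pass 70% of its speed; a pose out of reach is approached as far as the arm can. A call with a number of a shift or a turn outside -1 to 1 is refused whole. A call with a gripper value outside its range is refused whole. The fingers move at their own pace and stop on an object; "grip_force" is the grip in N (left out, the last holds). Time passes only in rows, so rows that repeat a pose let the fingers close. It gives the time, the measured TCP pose, the force and the opening at its end, in the units of the state.
- manip.sense(): the state, without advancing time (a new reading comes with each control period).
- viewer.snapshot(name): name is "scene" or "top"; returns the picture (420x560x3 uint8, blue, green, red); there is no depth.
- viewer.camera_info(name): a dict with "fx", "fy", "cx", "cy" (pixels), "cam_to_world" (4x4, takes a point from camera to world coordinates). Camera axes: x right, y up, looking along -z (the intrinsics and any distortion apply to the point x, -y, -z); pixel columns grow to the right and rows downward; lengths in m; the calibration is good to about 2 mm. A picture is of the moment at which its call begins. camera_info takes no time and is no camera call.
- workorder.sign_off(): hands the job in, once; it reports no verdict.
The state is a dict: "clock": time; "joint_pos": joint angles; "qd": joint speeds; "joint_torque": joint torques, N m; "position": TCP position; "eef_rot": TCP orientation; "force": force on the tool from outside, world axes, zero at the start; "moment": the same for the moment, N m; "grip_width": finger opening in m.
Only numpy, scipy, OpenCV 4.12 (cv2) and the standard library are available. Lean on these libraries where they do the work, as an engineer would, in place of code of your own. Each camera call takes 0.05 s, during which the arm holds its last target. There are 200 camera calls.

TASK

Take the blue antistatic brush out of its wooden stand and knock the dust out of it with at least two full strokes inside the steel pot, each from the rim right down close to the floor and back up to the rim. Then hold the brush upright with its bristles on the middle of the yellow spot on the printer's carriage, pressing lightly so that the springy bristle head slides part of the way in but not fully. Finish while still holding it there, leaving the carriage, the pot and the other things on the bench where they are.

Things in the scene. Friction and masses are not known exactly. Their poses are not given: they have to be found in the camera images.
- brush: Upright brush, 80 g, bristles down. Origin: middle of the grip on its blue handle, 16 x 16 mm square (sides along its x, y), 40 mm above to 60 mm below the origin; z up the brush. Below it a black collar, 30 mm dia, 6 mm thick, that rests on the stand's top; 10 mm steel shank; dark 12 mm bristle head ending 150 mm below the origin when free. Lift it 90 mm to leave the stand
- brush_tip (a point): Centre of the flat end of the bristles (12 mm dia); its z points up along the brush
- bristles (a joint): How far the bristle head has slid up into the brush, m: 0 free, 0.016 fully in. A spring pushes it out with about 0.5 N at 0, 1.5 N at 0.004, 2.5 N at 0.008 and 4.5 N at 0.016; beyond that it is rigid
- stand: Heavy fixed block of light wood, 80 x 80 x 100 mm high, with a 23 mm hole, 90 mm deep, in the middle of its top; origin at the centre of its underside
- pot: Loose open steel cup-shaped pot without handles, upright, 100 mm high, 84 mm outside diameter at the rim tapering to 67 mm at the foot, walls 4 mm, 0.5 kg; origin at the centre of its underside, z up
- pot_in (a point): Centre of the pot's inner floor
- pot_rim (a point): Centre of the pot's mouth, at rim height
- carriage: Black printer carriage with a level dark steel plate, 44 x 44 mm, on top, 100 mm above the bench; origin on the plate's upper face, centre of the yellow spot (20 mm dia). It stands anywhere on its rails (along its y), held by about 5 N friction, in the printer's open bay; the housing round it rises to 115 mm, 40 mm or more from the spot; the black roller is lower than the plate
- printer: Fixed beige printer without its cover, 300 (x) x 380 (y) mm, 115 mm high; origin at the centre of its underside
- tin: Bystander: closed can, 56 mm dia, 85 mm high; origin at the centre of its underside
- ribbon: Bystander: flat black ribbon cartridge, 60 x 115 x 24 mm; origin at the centre of its underside
- screwdriver: Bystander: screwdriver with a red handle lying on the bench, 190 mm long, along its x
Things that resemble listed ones, but are neither listed nor needed, are in the scene too. Several things have the shape of the pot; the one meant has the colours described above. Of the things that look like the brush, the largest one is meant.

How it is judged:
By the outcome, as a careful person would: the job done as asked, in the order asked, and still so for the second after the job is handed in, while the arm keeps its last pose, push and grip.
It also fails if it takes over 51 s, if anything falls off the work surface, if the arm or the gripper's body presses on something with over 40 N, if the wrist force passes 120 N, or if a joint passes its speed limit or range.

## Working session

There is one attempt and no reset: what is moved stays moved. The work goes in short steps, Python scripts to look and compute and a tool call to move; the robot and the scene stay as the last step left them, time stands still between calls to the robot, and variables do not carry over. Pictures are saved under pics/ and viewed, about 8 in all and at most 12, crops included, and the job is handed in when it is done.

Besides the shell and the picture viewer there is one more tool, called after "Request:" as a command line: name --argument value ..., lists and objects as JSON in quotes. apply_moves: Moves the arm, as the interface text tells. Its arguments: {"type":"object","properties":{"moves":{"type":"array","items":{"type":"array","items":{"type":"array","items":{"type":"number","minimum":-1,"maximum":1}}}},"grip_force":{"type":"number"}},"required":["moves"]}

```bash
mkdir -p pics; cat > h.py <<'E'
import numpy as np, cv2
from cell import manip, viewer, workorder
def snap(n,f):
    im=viewer.snapshot(n); cv2.imwrite('pics/'+f,im); return im
def ray(n,u,v):
    c=viewer.camera_info(n); T=np.array(c['cam_to_world'])
    K=np.array([[c['fx'],0,c['cx']],[0,c['fy'],c['cy']],[0,0,1]])
    d=np.array(c.get('dist',c.get('distortion',np.zeros(5))),float).ravel()
    p=cv2.undistortPoints(np.array([[[u,v]]],float),K,d)[0,0]
    r=T[:3,:3]@np.array([p[0],-p[1],-1.]); return T[:3,3],r
def onz(n,u,v,z):
    o,r=ray(n,u,v); return o+r*(z-o[2])/r[2]
def proj(n,P):
    c=viewer.camera_info(n);T=np.linalg.inv(np.array(c['cam_to_world']));q=T[:3,:3]@np.array(P)+T[:3,3]
    return c['cx']+c['fx']*q[0]/-q[2], c['cy']+c['fy']*-q[1]/-q[2]
E
python3 - <<'E'
from h import *
a=snap('scene','s0.png');b=snap('top','t0.png')
for n in('scene','top'):print(viewer.camera_info(n))
print(manip.sense())
E
```

```text
{'fx': 515.8897056728466, 'fy': 515.8897056728466, 'cx': 278.246168240869, 'cy': 200.0526759460009, 'cam_to_world': array([[-0.75965015, -0.44344089,  0.47570141,  1.01649553],
       [ 0.65023853, -0.53030546,  0.54402755,  0.64782253],
       [ 0.01102299,  0.72259   ,  0.69118897,  0.82399281],
       [ 0.        ,  0.        ,  0.        ,  1.        ]])}
{'fx': 441.2308499880237, 'fy': 441.2308499880237, 'cx': 290.4360008449905, 'cy': 201.22269260863231, 'cam_to_world': array([[-0.0265048 ,  0.98880191, -0.1468614 ,  0.38087392],
       [-0.99962283, -0.02515997,  0.01100745,  0.11361805],
       [ 0.00718916,  0.14709776,  0.98909583,  1.03421023],
       [ 0.        ,  0.        ,  0.        ,  1.        ]])}
{'clock': 0.1, 'joint_pos': array([ 1.22939847e+00,  4.91480210e-01,  1.55940463e+00, -5.78083069e-06,
        1.09169243e+00, -1.05571961e-01]), 'qd': array([ 0.000143  , -0.00083665, -0.00045198, -0.00029278, -0.00029992,
        0.00042878]), 'joint_torque': array([ 3.35961697e-03, -6.13622832e+01, -2.58605218e+01,  6.94644498e-02,
        4.69884847e-02, -5.00732017e-05]), 'position': array([0.14591656, 0.60750051, 0.21412648]), 'eef_rot': array([-3.14061298e+00, -9.86562651e-05,  2.90576938e+00]), 'force': array([-0.03221363, -0.10713487, -0.13635176]), 'moment': array([0.00315832, 0.01023345, 0.03324841]), 'grip_width': 0.0952535801002109}
```

View pics/s0.png

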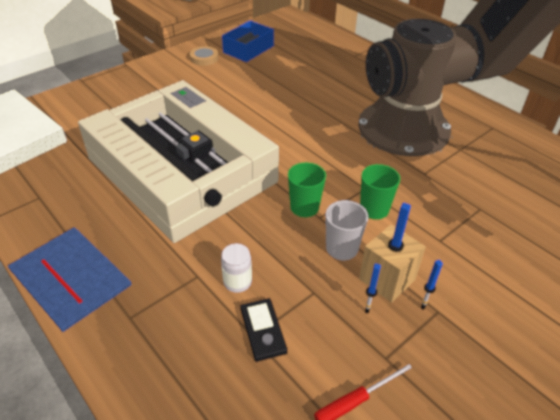

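View pics/t0.png

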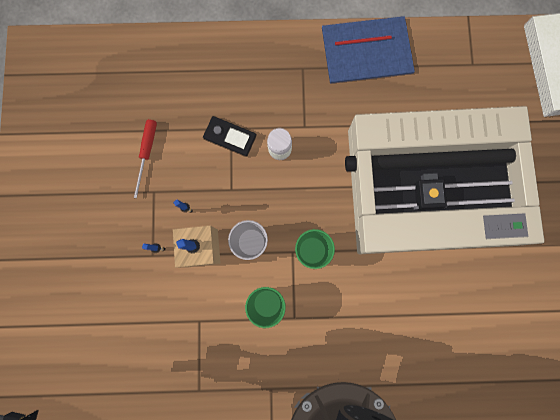

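Top view: candidate brushes are the big one in the stand (188,245), and small lookalikes at (181,205) and (151,247). Pot candidates are grey steel (248,240), green (315,249) and green (265,307). The yellow spot is at (434,193). I choose the brush in the stand and the grey pot, and will check both in one close crop.

```bash
python3 - <<'E'
from h import *
np.set_printoptions(precision=4,suppress=True)
a=cv2.imread('pics/s0.png');b=cv2.imread('pics/t0.png')
def comps(im,m,n,roi,mn=25):
    x0,y0,x1,y1=roi; k=np.zeros(m.shape,np.uint8);k[y0:y1,x0:x1]=m[y0:y1,x0:x1]
    N,_,st,ce=cv2.connectedComponentsWithStats(k)
    return [(st[i].tolist(),ce[i].round(1).tolist()) for i in range(1,N) if st[i][4]>=mn]
H=lambda i:cv2.cvtColor(i,cv2.COLOR_BGR2HSV)
for n,im,r1,r2 in(('scene',a,(340,190,460,320),(170,120,230,170)),('top',b,(130,190,220,270),(415,175,455,210))):
    h=H(im)
    print(n,'blue',comps(im,cv2.inRange(h,(105,120,50),(130,255,255)),n,r1,10))
    y=comps(im,cv2.inRange(h,(12,170,150),(32,255,255)),n,r2,5);print('yel',y)
    for s,c in y: print('spot',onz(n,*c,.1))
g=cv2.inRange(H(b),(0,0,60),(179,45,255));k=np.zeros_like(g);k[215:265,222:273]=g[215:265,222:273]
cs=max(cv2.findContours(k,0,2)[0],key=cv2.contourArea);(c,ax,an)=cv2.fitEllipse(cv2.convexHull(cs));print('pot top',c,ax,onz('top',*c,.1),cv2.boundingRect(cs))
g=cv2.inRange(H(a),(0,0,60),(179,60,255));k=np.zeros_like(g);k[195:262,318:372]=g[195:262,318:372]
cs=max(cv2.findContours(k,0,2)[0],key=cv2.contourArea);print('pot scene bbox',cv2.boundingRect(cs))
A=cv2.resize(a[170:320,290:450],None,fx=4,fy=4,interpolation=3)
B=cv2.resize(b[190:280,130:290],None,fx=4,fy=4,interpolation=3)
cv2.imwrite('pics/c0.png',cv2.resize(np.vstack([A,B]),None,fx=.62,fy=.62))
E
```

```text
scene blue [([391, 204, 19, 44, 352], [400.3, 225.9]), ([426, 261, 16, 30, 196], [433.7, 275.8]), ([368, 264, 12, 31, 171], [373.8, 279.4])]
yel [([191, 135, 8, 6, 40], [194.6, 137.7])]
spot [ 0.531  -0.2052  0.1   ]
top blue [([174, 200, 14, 11, 80], [180.6, 204.7]), ([176, 239, 21, 12, 166], [186.3, 244.4]), ([142, 244, 16, 7, 82], [150.0, 246.7])]
yel []
pot top (247.439453125, 239.67994689941406) (39.02521896362305, 39.528621673583984) [0.4398 0.1962 0.1   ] (228, 220, 40, 40)
pot scene bbox (326, 200, 43, 60)
```

View pics/c0.png

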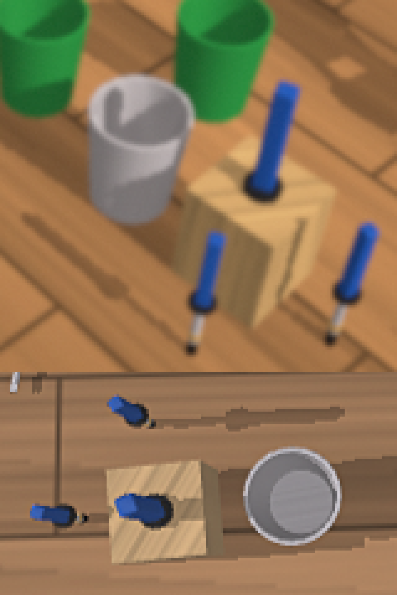

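```bash
python3 - <<'E'
from h import *
np.set_printoptions(precision=4,suppress=True)
a=cv2.imread('pics/s0.png');b=cv2.imread('pics/t0.png')
print('htop',onz('top',180.4,242.8,.206),onz('scene',406.1,205.5,.206))
print('collar',onz('top',191.3,246,.105),onz('scene',396,245.4,.105))
cor=[onz('top',130+x/2.48,190+(y-372)/2.48,.1) for x,y in((107,470),(201,460),(208,552),(112,563))]
print(np.array(cor),np.mean(cor,0))
h=cv2.cvtColor(b,cv2.COLOR_BGR2HSV)
m=cv2.inRange(h,(8,120,130),(35,255,255))[183:203,424:445];ys,xs=np.nonzero(m);c=(xs.mean()+424,ys.mean()+183);print(c,len(xs),onz('top',*c,.1))
c=viewer.camera_info('scene')
print('pot rim scene pred',proj('scene',[.4398,.1962,.1]),'left/right', [proj('scene',[.4398+.042*np.cos(t),.1962+.042*np.sin(t),.1]) for t in np.arange(8)*np.pi/4])
print('small', [onz('top',u,v,.09) for u,v in((180.6,204.7),(150,246.7))])
print('small scene', [onz('scene',u,v,0) for u,v in((290+190/2.48,170+348/2.48),(290+330/2.48,170+337/2.48))])
A=cv2.resize(a[198:258,375:425],None,fx=10,fy=10,interpolation=2)
B=cv2.resize(b[230:262,165:215],None,fx=10,fy=10,interpolation=2)
C=cv2.resize(b[160:220,400:470],None,fx=5,fy=5,interpolation=2)
P=np.full((600,300,3),0,np.uint8)
cv2.imwrite('pics/c1.png',cv2.resize(np.hstack([np.vstack([A[:,:],]),np.vstack([cv2.resize(B,(469,300)),cv2.resize(C,(469,300))])]),None,fx=.82,fy=.82))
E
```

```text
htop [0.4306 0.312  0.206 ] [0.4312 0.3129 0.206 ]
collar [0.4294 0.3133 0.105 ] [0.4333 0.3142 0.105 ]
[[0.4654 0.353  0.1   ]
 [0.4719 0.2729 0.1   ]
 [0.3938 0.267  0.1   ]
 [0.3867 0.3478 0.1   ]] [0.4294 0.3102 0.1   ]
(np.float64(433.4864864864865), np.float64(192.56756756756758)) 74 [ 0.5306 -0.205   0.1   ]
pot rim scene pred (np.float64(347.22583125830533), np.float64(214.16857675422585)) left/right [(np.float64(332.15141872311654), np.float64(224.05419124226853)), (np.float64(347.6426289409517), np.float64(229.66746203081487)), (np.float64(362.9286547615595), np.float64(226.0098951181896)), (np.float64(368.5737520743366), np.float64(215.50350015176033)), (np.float64(361.7212909112219), np.float64(204.66263245150714)), (np.float64(346.83305966624005), np.float64(199.56311684218215)), (np.float64(332.21082144076064), np.float64(202.84593076952493)), (np.float64(325.9626437381406), np.float64(212.8389518801484))]
small [array([0.5195, 0.3402, 0.09  ]), array([0.431 , 0.4042, 0.09  ])]
small scene [array([0.5174, 0.336 , 0.    ]), array([0.4273, 0.3988, 0.    ])]
```

View pics/c1.png

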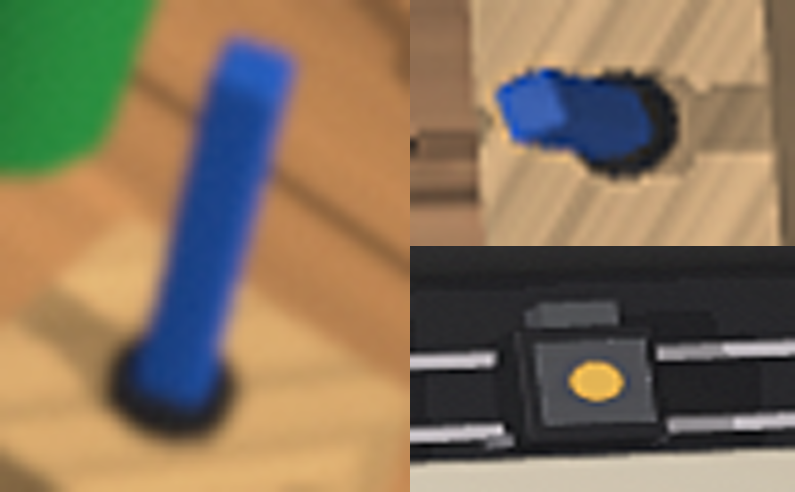

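The crops show the large handle in the stand, turned about 20°, with its top at top-view (180,243) and scene (406,205). Both views put it at (0.430, 0.3125). The grey pot is centred at (0.440, 0.196) and the spot at (0.531, -0.205), and the two views agree.

```bash
cat > go.py <<'E'
import sys
from h import *
from scipy.spatial.transform import Rotation as Ro
s=manip.sense();t=[float(v) for v in sys.argv[1:4]]
R=Ro.from_euler('xyz',s['eef_rot']).as_matrix()
d=R.T@(np.array(t)-s['position'])/.15
print('clock',round(s['clock'],2),'pos',s['position'].round(4),'rot',np.degrees(s['eef_rot']).round(2),'F',s['force'].round(2),'w',round(s['grip_width'],4),'j',s['joint_pos'].round(2))
print('units',d.round(3))
if len(sys.argv)>4: print('turn',(-(float(sys.argv[4])-np.degrees(s['eef_rot'][2]))/90).round(3))
E
python3 go.py .430 .3125 .26 110.5
```

```text
clock 0.1 pos [0.1459 0.6075 0.2141] rot [-1.7994e+02 -1.0000e-02  1.6649e+02] F [-0.03 -0.11 -0.14] w 0.0953 j [ 1.23  0.49  1.56 -0.    1.09 -0.11]
units [-2.301 -1.47  -0.305]
turn 0.622
```

Request:
apply_moves --moves '[[[-0.3,-0.2,-0.3,0.09,1],[-0.6,-0.38,-0.3,0.18,1],[-0.9,-0.58,-0.3,0.27,1],[-1,-0.64,-0.3,0.36,1],[-1,-0.64,-0.3,0.45,1]]]'

```text
clock: 0.6
position: [0.272, 0.4765, 0.2599]
eef_rot: [3.142, 0.001, 2.189]
force: [-0.6, 1.1, 0.2]
grip_width: 0.0949
```

```bash
python3 go.py .430 .3125 .26 110.5
```

```text
clock 0.6 pos [0.272  0.4765 0.2599] rot [1.8000e+02 4.0000e-02 1.2544e+02] F [-0.62  1.06  0.22] w 0.0949 j [ 0.93  0.34  1.69 -0.    1.12  0.31]
units [-1.502  0.224  0.   ]
turn 0.166
```

Request:
apply_moves --moves '[[[-0.3,0.05,0,0.08,1],[-0.6,0.1,0,0.16,1],[-0.9,0.15,0,0.16,1],[-0.95,0.15,0,0.16,1],[-0.95,0.15,0,0.16,1]]]'

```text
clock: 1.1
position: [0.372, 0.3763, 0.2595]
eef_rot: [-3.141, 0.0, 1.945]
force: [-1.3, -0.6, 0.3]
grip_width: 0.0953
```

```bash
python3 go.py .430 .3125 .26 110.5
```

```text
clock 1.1 pos [0.372  0.3763 0.2595] rot [-179.97    0.    111.45] F [-1.26 -0.63  0.32] w 0.0953 j [0.67 0.31 1.73 0.   1.1  0.29]
units [-0.537  0.204 -0.004]
turn 0.011
```

Request:
apply_moves --moves '[[[-0.25,0.1,0,0.01,1],[-0.45,0.2,0,0.01,1],[-0.535,0.205,0,0.01,1],[-0.535,0.205,0,0.01,1],[-0.535,0.205,0,0.01,1]]]'

```text
clock: 1.6
position: [0.4285, 0.3148, 0.2596]
eef_rot: [-3.141, -0.0, 1.932]
force: [-0.1, -1.1, 0.0]
grip_width: 0.0949
```

```bash
python3 go.py .430 .3125 .147 110.5
```

```text
clock 1.6 pos [0.4285 0.3148 0.2596] rot [-1.7998e+02 -2.0000e-02  1.1072e+02] F [-0.06 -1.13  0.04] w 0.0949 j [0.51 0.31 1.73 0.   1.1  0.15]
units [-0.018  0.004  0.751]
turn 0.002
```

Request:
apply_moves --moves '[[[-0.01,0,0.2,0,1],[-0.015,0,0.4,0,1],[-0.015,0,0.6,0,1],[-0.015,0,0.75,0,1],[-0.015,0,0.75,0,1]]]'

```text
clock: 2.1
position: [0.4282, 0.3124, 0.1449]
eef_rot: [-3.137, 0.0, 1.934]
force: [-0.1, 0.4, 0.8]
grip_width: 0.0954
```

```bash
python3 go.py .430 .3125 .147 110.5; python3 - <<'E'
from h import *
a=snap('scene','s1.png');b=snap('top','t1.png')
A=cv2.resize(a[160:260,340:460],None,fx=4,fy=4,interpolation=2);B=cv2.resize(b[190:290,130:250],None,fx=4,fy=4,interpolation=2)
cv2.imwrite('pics/c2.png',cv2.resize(np.hstack([A,B]),None,fx=.8,fy=.8))
E
```

```text
clock 2.1 pos [0.4282 0.3124 0.1449] rot [-1.7973e+02  2.0000e-02  1.1078e+02] F [-0.11  0.44  0.82] w 0.0954 j [0.51 0.45 1.87 0.   0.83 0.14]
units [-0.004  0.011 -0.014]
turn 0.003
```

View pics/c2.png

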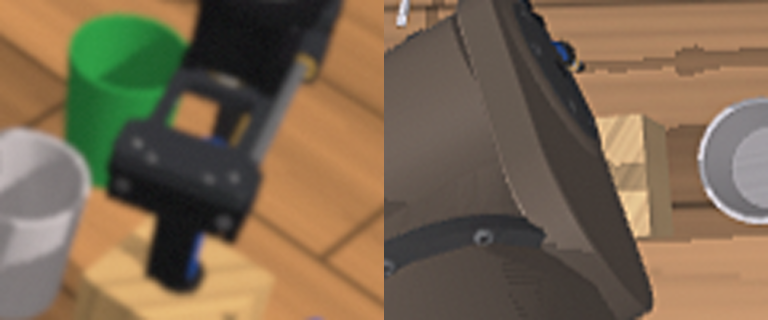

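The crop shows the near finger in front of the handle, with the blue visible between the fingers, so the handle is inside the jaws. Closing.

Request:
apply_moves --moves '[[[0,0.01,0,0,-0.3],[0,0.01,0,0,-0.5],[0,0.01,0,0,-0.8],[0,0.01,0,0,-1],[0,0.01,0,0,-1]]]' --grip_force 30

```text
clock: 2.7
position: [0.4317, 0.3124, 0.1474]
eef_rot: [3.141, -0.0, 1.932]
force: [-0.1, 0.3, -0.9]
grip_width: 0.0604
```

Request:
apply_moves --moves '[[[0,0,0,0,-1],[0,0,0,0,-1],[0,0,0,0,-1],[0,0,0,0,-1],[0,0,0,0,-1]]]'

```text
clock: 3.2
position: [0.4317, 0.3124, 0.1471]
eef_rot: [3.142, -0.0, 1.932]
force: [-0.8, -0.4, 0.4]
grip_width: 0.0203
```

```bash
python3 go.py .430 .3125 .265 110.5
```

```text
clock 3.2 pos [0.4317 0.3124 0.1471] rot [180.    -0.   110.69] F [-0.76 -0.43  0.4 ] w 0.0203 j [0.5  0.44 1.86 0.   0.84 0.14]
units [ 0.005 -0.01  -0.786]
turn 0.002
```

Request:
apply_moves --moves '[[[0,0,0,0,-1],[0,0,0,0,-1],[0,0,0,0,-1],[0,0,0,0,-1],[0,0,0,0,-1]]]'

```text
clock: 3.7
position: [0.4317, 0.3124, 0.1471]
eef_rot: [3.142, -0.0, 1.932]
force: [0.2, -0.0, -1.7]
grip_width: 0.016
```

```bash
python3 go.py .430 .3125 .265 110.5
```

```text
clock 3.7 pos [0.4317 0.3124 0.1471] rot [180.    -0.   110.69] F [ 0.19 -0.02 -1.65] w 0.016 j [0.5  0.44 1.86 0.   0.84 0.14]
units [ 0.005 -0.01  -0.786]
turn 0.002
```

Gripped flush at 16.0 mm. Lifting straight up.

Request:
apply_moves --moves '[[[0,0,-0.1,0,-1],[0,0,-0.25,0,-1],[0,0,-0.4,0,-1],[0,0,-0.55,0,-1],[0,0,-0.7,0,-1]]]'

```text
clock: 4.2
position: [0.4316, 0.3123, 0.2531]
eef_rot: [3.142, -0.0, 1.932]
force: [-0.4, 0.0, -1.5]
grip_width: 0.0156
```

Request:
apply_moves --moves '[[[0,0,-0.1,0,-1],[0,0,-0.2,0,-1],[0,0,-0.2,0,-1],[0,0,-0.2,0,-1]]]'

```text
clock: 4.6
position: [0.4315, 0.3123, 0.2817]
eef_rot: [-3.142, -0.0, 1.932]
force: [0.2, -0.1, -0.4]
grip_width: 0.0158
```

```bash
python3 go.py .440 .1962 .28 110.5; python3 - <<'E'
from h import *
a=snap('scene','s2.png')
s=manip.sense()['position'];print(s,'pred tip',proj('scene',s-[0,0,.131]),'collar',proj('scene',s-[0,0,.044]))
A=cv2.resize(a[100:280,320:460],None,fx=4,fy=4,interpolation=2);cv2.imwrite('pics/c3.png',cv2.resize(A,None,fx=.8,fy=.8))
E
```

```text
clock 4.6 pos [0.4315 0.3123 0.2817] rot [-180.     -0.    110.69] F [ 0.21 -0.05 -0.41] w 0.0158 j [0.5  0.29 1.69 0.   1.16 0.14]
units [-0.744 -0.221  0.011]
turn 0.002
[0.43139447 0.31221547 0.28132156] pred tip (np.float64(400.08327199781974), np.float64(227.53353932750196)) collar (np.float64(409.1103956205622), np.float64(192.00886841902764))
```

View pics/c3.png

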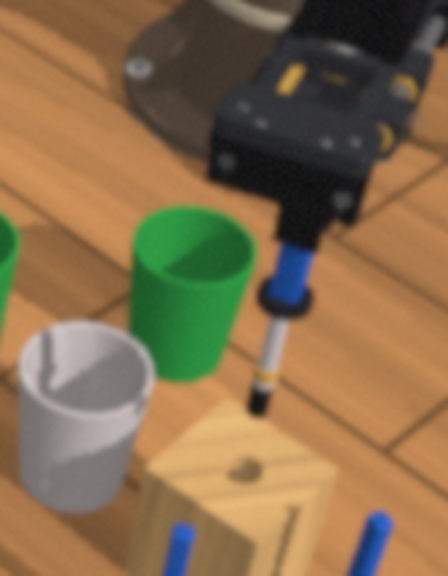

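The brush is out and upright: the tip shows at scene pixel (400,229), against a prediction of (400,227.5). The grip offset tip = TCP - 131 mm holds. Moving over the steel pot.

Request:
apply_moves --moves '[[[-0.2,-0.06,0,0,-1],[-0.4,-0.12,0,0,-1],[-0.6,-0.18,0,0,-1],[-0.745,-0.22,0,0,-1],[-0.745,-0.22,0,0,-1]]]'

```text
clock: 5.15
position: [0.4402, 0.1942, 0.2814]
eef_rot: [-3.14, 0.0, 1.93]
force: [-0.3, 0.0, -0.9]
grip_width: 0.0156
```

Request:
apply_moves --moves '[[[0,0,0,0,-1],[0,0,0,0,-1]]]'

```text
clock: 5.35
position: [0.4402, 0.1968, 0.2817]
eef_rot: [-3.141, -0.0, 1.932]
force: [0.4, 0.1, -0.7]
grip_width: 0.016
```

```bash
python3 go.py .440 .1962 .141 110.5;  python3 - <<'E'
from h import *
a=snap('scene','s3.png');b=snap('top','t3.png')
s=manip.sense()['position'];print('tip pred',proj('scene',s-[0,0,.131]))
A=cv2.resize(a[130:280,280:400],(480,600),interpolation=2);B=cv2.resize(b[190:290,200:300],(320,320),interpolation=2)
o=np.zeros((600,800,3),np.uint8);o[:,:480]=A;o[:320,480:]=B;cv2.imwrite('pics/c4.png',o)
E
```

```text
clock 5.35 pos [0.4402 0.1968 0.2817] rot [-1.7997e+02 -2.0000e-02  1.1071e+02] F [ 0.38  0.11 -0.67] w 0.016 j [ 0.28  0.22  1.8   0.    1.13 -0.08]
units [-0.004 -0.002  0.938]
turn 0.002
tip pred (np.float64(350.1363025181944), np.float64(195.71880649947119))
```

View pics/c4.png

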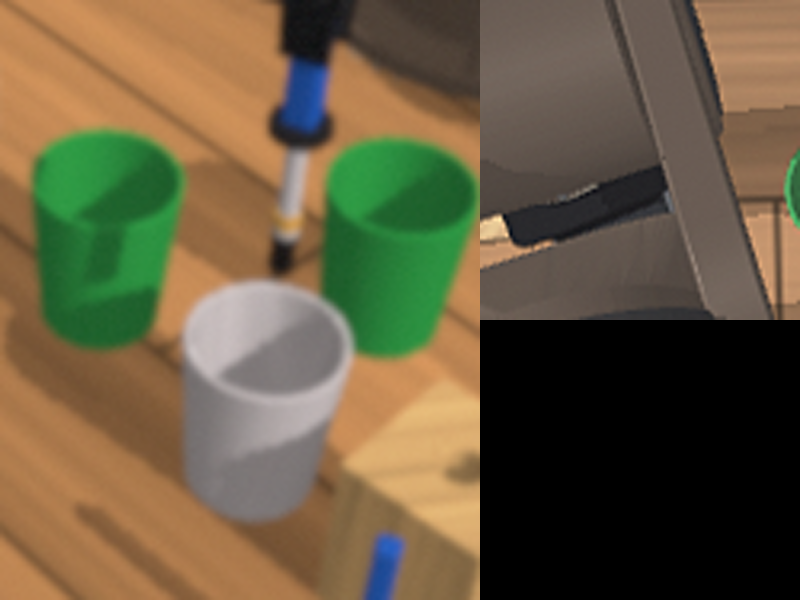

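The tip is at scene (350,197), above the rim centre at (347,215), as predicted. Stroking down.

Request:
apply_moves --moves '[[[0,0,0.25,0,-1],[0,0,0.5,0,-1],[0,0,0.75,0,-1],[0,0,0.93,0,-1],[0,0,0.93,0,-1]]]'

```text
clock: 5.95
position: [0.4387, 0.1963, 0.1399]
eef_rot: [-3.136, -0.001, 1.933]
force: [-0.5, 0.3, -0.9]
grip_width: 0.016
```

Request:
apply_moves --moves '[[[0,0,0.01,0,-1],[0,0,0.01,0,-1]]]'

```text
clock: 6.15
position: [0.4409, 0.1967, 0.1423]
eef_rot: [3.14, 0.0, 1.932]
force: [0.1, -0.8, -0.6]
grip_width: 0.0159
```

Request:
apply_moves --moves '[[[0,0,0.025,0,-1],[0,0,-0.25,0,-1],[0,0,-0.5,0,-1],[0,0,-0.8,0,-1],[0,0,-0.8,0,-1]]]'

```text
clock: 6.65
position: [0.4421, 0.1968, 0.2669]
eef_rot: [3.131, 0.001, 1.932]
force: [-0.4, 0.1, -1.8]
grip_width: 0.0161
```

Request:
apply_moves --moves '[[[0,0,0,0,-1],[0,0,0.25,0,-1],[0,0,0.5,0,-1],[0,0,0.7,0,-1],[0,0,0.81,0,-1]]]'

```text
clock: 7.15
position: [0.4386, 0.1956, 0.1363]
eef_rot: [-3.137, -0.0, 1.932]
force: [-0.7, -0.1, -0.7]
grip_width: 0.0159
```

Request:
apply_moves --moves '[[[0,0,0.01,0,-1],[0,0,0.015,0,-1],[0,0,0.015,0,-1]]]'

```text
clock: 7.45
position: [0.4405, 0.1962, 0.1378]
eef_rot: [3.141, -0.0, 1.932]
force: [0.2, 0.5, 0.6]
grip_width: 0.0159
```

Request:
apply_moves --moves '[[[0,0,-0.2,0,-1],[0,0,-0.4,0,-1],[0,0,-0.6,0,-1],[0,0,-0.82,0,-1],[0,0,-0.82,0,-1]]]'

```text
clock: 7.95
position: [0.4416, 0.1966, 0.2651]
eef_rot: [3.133, 0.001, 1.932]
force: [-0.3, 0.1, 0.2]
grip_width: 0.0157
```

Request:
apply_moves --moves '[[[0,0,0,0,-1],[0,0,0.25,0,-1],[0,0,0.5,0,-1],[0,0,0.7,0,-1],[0,0,0.82,0,-1]]]'

```text
clock: 8.45
position: [0.4388, 0.1957, 0.1345]
eef_rot: [-3.138, -0.0, 1.932]
force: [-0.2, 0.2, 0.1]
grip_width: 0.0162
```

Request:
apply_moves --moves '[[[0,0,0,0,-1],[0,0,0,0,-1]]]'

```text
clock: 8.65
position: [0.4401, 0.1961, 0.1372]
eef_rot: [-3.14, -0.0, 1.932]
force: [0.2, -0.2, -0.3]
grip_width: 0.0159
```

Request:
apply_moves --moves '[[[0,0,-0.25,0,-1],[0,0,-0.5,0,-1],[0,0,-0.75,0,-1],[0,0,-0.95,0,-1],[0,0,-0.95,0,-1]]]'

```text
clock: 9.15
position: [0.4414, 0.1966, 0.2847]
eef_rot: [3.133, 0.001, 1.932]
force: [0.4, -0.1, -1.3]
grip_width: 0.016
```

```bash
python3 go.py .531 -.205 .285 110.5;  python3 - <<'E'
from h import *
a=snap('scene','s5.png')
s=manip.sense()['position'];print('tip pred',proj('scene',s-[0,0,.131]))
A=cv2.resize(a[130:280,280:400],(480,600),interpolation=2);cv2.imwrite('pics/c5.png',A)
h0=cv2.imread('pics/s3.png');d=cv2.absdiff(a,h0).max(2)[205:262,318:375];print('pot diff',d.max(),(d>40).sum())
E
```

```text
clock 9.15 pos [0.4414 0.1966 0.2847] rot [1.7952e+02 3.0000e-02 1.1070e+02] F [ 0.42 -0.11 -1.31] w 0.016 j [ 0.28  0.21  1.8   0.    1.12 -0.08]
units [-2.715 -0.387 -0.003]
turn 0.002
tip pred (np.float64(349.7413333460026), np.float64(195.47129400393806))
pot diff 6 0
```

View pics/c5.png

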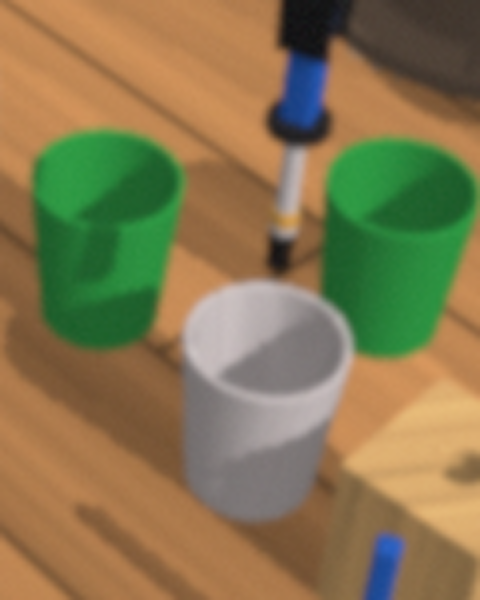

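Three strokes are done, tip down to about 6 mm above the bench (near the floor). The pot hasn't moved and the brush is still upright at (350,197). On to the carriage.

Request:
apply_moves --moves '[[[-0.2,-0.03,-0.08,0,-1],[-0.45,-0.065,-0.1,0,-1],[-0.7,-0.1,-0.1,0,-1],[-0.95,-0.135,-0.1,0,-1],[-0.95,-0.135,-0.1,0,-1]]]'

```text
clock: 9.7
position: [0.472, 0.0526, 0.2941]
eef_rot: [-3.14, 0.0, 1.928]
force: [0.4, 1.1, -1.4]
grip_width: 0.0159
```

Request:
apply_moves --moves '[[[-0.25,-0.035,0,0,-1],[-0.5,-0.07,0,0,-1],[-0.75,-0.107,0,0,-1],[-0.95,-0.135,0,0,-1],[-0.95,-0.135,0,0,-1]]]'

```text
clock: 10.2
position: [0.5033, -0.087, 0.2938]
eef_rot: [-3.14, -0.001, 1.929]
force: [-0.3, 0.1, -1.1]
grip_width: 0.0161
```

Request:
apply_moves --moves '[[[-0.25,-0.035,0,0,-1],[-0.5,-0.07,0,0,-1],[-0.7,-0.1,0,0,-1],[-0.8,-0.115,0,0,-1],[-0.8,-0.115,0,0,-1]]]'

```text
clock: 10.7
position: [0.5294, -0.2034, 0.294]
eef_rot: [-3.141, -0.001, 1.931]
force: [-0.3, 0.7, -0.8]
grip_width: 0.0157
```

Request:
apply_moves --moves '[[[0,0,0,0,-1],[0,0,0,0,-1]]]'

```text
clock: 10.9
position: [0.5292, -0.2016, 0.2949]
eef_rot: [3.142, -0.0, 1.933]
force: [-0.3, -0.8, -0.8]
grip_width: 0.016
```

```bash
python3 go.py .5308 -.2051 .25 110.5
```

```text
clock 10.9 pos [ 0.5292 -0.2016  0.2949] rot [ 1.8000e+02 -3.0000e-02  1.1075e+02] F [-0.32 -0.83 -0.76] w 0.016 j [-0.48  0.33  1.59  0.    1.21 -0.84]
units [-0.026  0.002  0.299]
turn 0.003
```

Request:
apply_moves --moves '[[[-0.025,0,0.1,0,-1],[-0.025,0,0.2,0,-1],[-0.025,0,0.3,0,-1],[-0.025,0,0.3,0,-1],[-0.025,0,0.3,0,-1]]]'

```text
clock: 11.4
position: [0.5308, -0.2059, 0.2504]
eef_rot: [3.141, -0.0, 1.933]
force: [0.4, -0.2, -1.1]
grip_width: 0.0158
```

```bash
python3 go.py .5308 -.2051 .223 110.5;  python3 - <<'E'
from h import *
a=snap('scene','s6.png');b=snap('top','t6.png')
s=manip.sense()['position'];print('tip pred',proj('scene',s-[0,0,.131]),'spot',proj('scene',[.531,-.2052,.1]))
h=cv2.cvtColor(a,cv2.COLOR_BGR2HSV);m=cv2.inRange(h,(12,170,150),(32,255,255))[125:150,180:210];ys,xs=np.nonzero(m)
if len(xs):print(xs.mean()+180,ys.mean()+125,len(xs))
A=cv2.resize(a[95:155,165:225],(480,480),interpolation=2);B=cv2.resize(b[150:230,390:470],(320,320),interpolation=2)
o=np.zeros((480,800,3),np.uint8);o[:,:480]=A;o[:320,480:]=B;cv2.imwrite('pics/c6.png',o)
E
```

```text
clock 11.4 pos [ 0.5308 -0.2059  0.2504] rot [179.99  -0.   110.74] F [ 0.43 -0.19 -1.08] w 0.0158 j [-0.49  0.38  1.65  0.    1.11 -0.85]
units [0.005 0.002 0.183]
turn 0.003
tip pred (np.float64(193.45089238584973), np.float64(130.49143054711757)) spot (np.float64(194.5936940928231), np.float64(137.69322815746656))
194.625 137.725 40
```

View pics/c6.png

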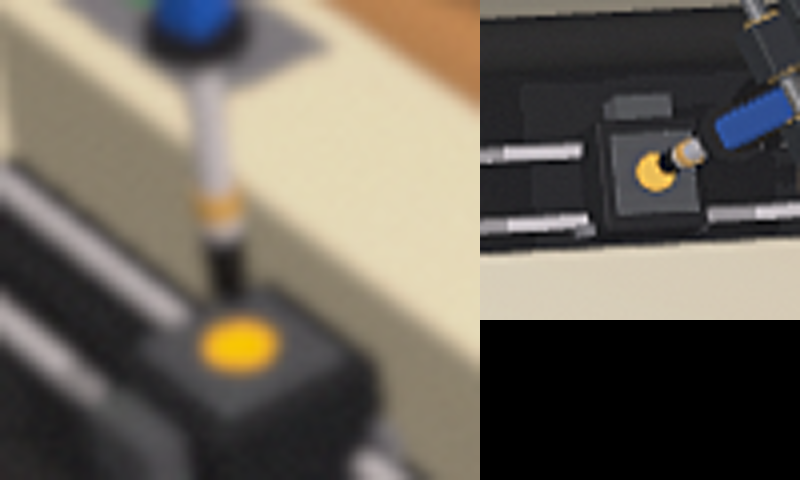

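The tip is at scene (193.8,131.5), right above the spot at (194.6,137.7), as predicted. Pressing down about 8 mm past contact.

Request:
apply_moves --moves '[[[0.005,0.002,0.06,0,-1],[0.005,0.002,0.11,0,-1],[0.005,0.002,0.13,0,-1],[0.005,0.002,0.145,0,-1],[0.005,0.002,0.155,0,-1]]]'

```text
clock: 12.0
position: [0.5306, -0.2058, 0.2264]
eef_rot: [-3.141, -0.0, 1.932]
force: [-0.7, 0.2, 0.6]
grip_width: 0.0159
```

Request:
apply_moves --moves '[[[0,0,0.01,0,-1],[0,0,0.02,0,-1],[0,0,0.028,0,-1],[0,0,0.028,0,-1],[0,0,0.028,0,-1]]]'

```text
clock: 12.5
position: [0.5307, -0.2058, 0.2225]
eef_rot: [3.141, 0.0, 1.932]
force: [-0.3, 0.7, 2.6]
grip_width: 0.0158
```

```bash
python3 go.py .5308 -.2051 .223 110.5;  python3 - <<'E'
from h import *
a=snap('scene','s7.png');b=snap('top','t7.png')
F=[]
for i in range(6):
    viewer.snapshot('top');F.append(manip.sense()['force'])
print('meanF',np.mean(F,0).round(2))
s=manip.sense()['position'];print('top tip pred',proj('top',[s[0],s[1],.1]),'collar pred scene',proj('scene',s-[0,0,.044]))
A=cv2.resize(a[95:155,165:225],(480,480),interpolation=2);B=cv2.resize(b[150:230,390:470],(320,320),interpolation=2)
o=np.zeros((480,800,3),np.uint8);o[:,:480]=A;o[:320,480:]=B;cv2.imwrite('pics/c7.png',o)
E
```

```text
clock 12.5 pos [ 0.5307 -0.2058  0.2225] rot [179.99   0.   110.69] F [-0.26  0.65  2.56] w 0.0158 j [-0.49  0.4   1.69  0.    1.05 -0.85]
units [ 0.004  0.002 -0.003]
turn 0.002
meanF [-1.13  0.71  2.04]
top tip pred (np.float64(433.85099910978795), np.float64(192.50748418796317)) collar pred scene (np.float64(190.97287509876912), np.float64(108.95107645645747))
```

View pics/c7.png

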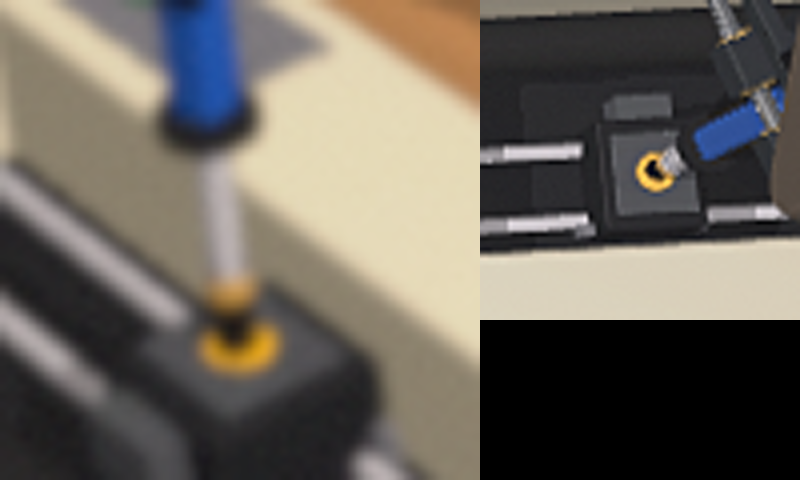

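The bristle head stands centred in the yellow spot in both views, the top view showing a ring round it at about (433,193). The head is partly pushed in with about 2.8 N net, and the carriage has not moved.

```bash
python3 - <<'E'
from h import *
print(workorder.sign_off()); s=manip.sense(); print(s['clock'],s['position'],s['force'])
E
```

```text
the job is handed in; nothing more can be done
None
the job is handed in; nothing more can be done
```

The job is handed in at about 13 s of the 51 s allowed, with the brush still held upright on the yellow spot. No verdict was reported.

- **Brush:** I took the largest brush from the wooden stand, gripped it flush at 16 mm and lifted it clear.
- **Strokes:** I made three strokes in the steel pot. The bristle tip went from about 135 mm above the bench down to 6–11 mm above it, then back above the rim each time. I felt no clear contact force. The pot floor's height isn't given; assuming it is as thick as the 4 mm walls, the tip came within about 2–7 mm of it. A before-and-after picture comparison showed the pot had not moved.
- **Carriage:** In the last pictures the bristles sit centred in the spot in both views and the carriage has not shifted. The tool position puts the bristles about 8.5 mm in of 16 mm. The force, about 2.8 N after allowing for the brush's weight, fits that.

No check failed. The force readings scattered by about 1 N. The tip position and my spot measurements agree to about 1 mm.

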